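# Balance the two bench fume inlets at half open

## Task

Share the solder-fume suction evenly between the two bench inlets: one slide gate is shut and the other is wide open. Slide each gate's plate by its black knob to the middle stop, so that it clicks in at half open, and leave everything else on the bench where it lies.

Things in the scene. Friction and masses are not known exactly. Their poses are not given: they have to be found in the camera images.
- gate_1 (a joint): Travel (m) of the steel plate of inlet 1, the gate that starts SHUT: 0 shut (plate covers the 60 mm bore), 0.033 middle stop = half open, 0.066 wide open; grows as it is pulled out. A catch holds it at these three stops: leaving any stop takes up to about 9 N. Let go within 14 mm of the middle stop, it snaps to within 2 mm of it. Slide friction 1.2 N.
- gate_2 (a joint): Travel (m) of the plate of inlet 2, the gate that starts WIDE OPEN; same gate, same values and catch. Either inlet may be the left or the right one. Firm ends just past 0 and 0.066.
- knob_1 (a point): Centre (half-way up, 81 mm above the bench) of the upright round black knob on the plate of inlet 1: diameter 22 mm, from 63 to 99 mm above the bench, on a steel tongue 16 mm wide, 3 mm thick, with free air below. Axes: z up; -x is the way the plate is pulled out (opens), +x pushes it in (shuts). Moves 1:1 with gate_1: 88 mm from the bore axis shut, 121 mm at the middle stop, 154 mm wide open.
- knob_2 (a point): The same point on the knob of inlet 2, same sizes and axes.
- port_1 (a point): Centre of the round bore of inlet 1, level with the plate's top, 63 mm above the bench. Axes as for the knob: -x points to the knob. The inlet, fixed to the bench: dark grey 67 mm pipe on a 116 mm round foot, a square aluminium slide gate (100 x 100 mm, heights 55 to 70 mm), above it a flared mouth 88 mm across, its rim 90 mm above the bench. The plate slides out level on the side that faces the robot.
- port_2 (a point): The same point of inlet 2.
- ecu_mid (a point): Opened engine control unit, aluminium tray 150 x 130 mm, 35 mm high, with a green board; lies loose between and beyond the inlets. Leave it. Point: about its middle.
- tray_mid (a point): Small black screw tray 85 x 62 x 18 mm, loose, between the two inlets. Leave it. Point: its middle.
- screwdriver_mid (a point): Blue-handled screwdriver, 170 mm long, up to 30 mm thick, lying loose on the robot's side of the tray. Leave it. Point: near its middle.
- cover_mid (a point): Aluminium cover tray 160 x 120 x 13 mm, loose, at the far right. Leave it. Point: its middle.
- driver_mid (a point): Dark cordless screwdriver lying on its side, about 160 x 130 x 44 mm, loose, at the left. Leave it. Point: about its middle.
- pliers_mid (a point): Green-handled pliers, 170 mm long, 12 mm thick, loose, at the left. Leave them. Point: about the middle.
- meter_mid (a point): Black hand multimeter 165 x 82 x 44 mm, loose, at the right. Leave it. Point: about its middle.

How it is judged:
At the end, for the whole second after the job is handed in: Both gates stand at rest in their middle stop, half open: each plate within 4 mm of 33 mm of travel (value of joint gate_1 between 0.029 and 0.037 m and value of joint gate_2 between 0.029 and 0.037 m and velocity of joint gate_1 between -0.01 and 0.01 m/s and velocity of joint gate_2 between -0.01 and 0.01 m/s); the robot touches nothing.
It fails at once if a loose thing on the bench is shifted by more than 30 mm (distance of any of ecu_mid, tray_mid, screwdriver_mid, cover_mid, driver_mid, pliers_mid, meter_mid from where it was at the start of the episode above 0.03 m).
It also fails if it takes over 56 s, if anything falls off the work surface, if the arm or the gripper's body presses on something with over 40 N, if the wrist force passes 120 N, or if a joint passes its speed limit or range.

## Robot

A 7-joint arm with a two-finger parallel gripper is mounted at the origin on the work surface. World frame = base frame: x ahead of the robot, y to its left, z up, the work surface at z = 0. Lengths are in m, angles in rad, forces in N, time in s.
With the tool pointing down it reaches from about 0.375 to 0.925 m from the base axis. Payload 3.1 kg.
Tool frame: the origin (TCP) lies between the finger pads; the fingertips stand 19 mm ahead of it and the grasp point (between the pads) is the TCP; z points along the fingers, y is the direction in which the jaws open and shut (so a half turn about z gives the same grasp; the last joint's range is limited). The gripper opens to 85 mm and grips with 20 to 120 N. Pads are 22 mm wide; open, the fingers measure 114 mm over their backs; the gripper's body (76 mm by 85 mm) begins 54 mm behind the grasp point. The pads swing forward as they close: fully open they stand 13 mm farther back than shut.
Start: joints at [1.208, 0.383, 0.044, 1.598, -0.018, 1.161, -0.05], TCP at [0.17, -0.627, 0.25] pointing down, gripper open.
Joint ranges: [-2.61, 2.61], [-0.41, 2.15], [-1.48, 1.57], [0, 2.5], [-1.57, 4.71], [0.05, 1.97], [-2.85, 2.85]. Speed limits (rad/s): [2.79, 2.79, 3.14, 3.14, 3.14, 3.14, 3.14].

## Interface

Orientations are given as a unit quaternion [x, y, z, w].
In Python, from bench import move_ptp, movel, move_j, move_gripper, pause, inverse_kinematics, read_camera, camera_params, MotionError, sign_off, look_for, tip_of, read_time_s, read_qpos, read_joint_vel, read_effort, read_eef_pos, read_tcp_rot, read_ft_force, read_ft_torque, read_finger_gap gives the robot as it stands. Calls block until the motion is done:
- move_ptp(position, orientation): joint-space move of the TCP to a pose.
- movel(position, orientation=None, speed=0.15): straight line of the TCP; orientation=None keeps the orientation; speed is the mean speed in m/s.
- move_j(angles): joint-space move.
- move_gripper(opening, effort=None): finger opening in m; effort is the grip in N (None keeps the last); returns when the fingers have stopped.
- pause(seconds).
- inverse_kinematics(position, orientation): joint angles nearest the present ones, or None.
- read_camera(name): name is "scene" or "top"; returns the picture (480x640x3 uint8, red, green, blue); there is no depth.
- camera_params(name): a dict with "K" (3x3 intrinsics, pixels), "dist_coeffs" ([k1, k2, p1, p2, k3] as OpenCV has them; the pictures are not rectified), "camera_from_world" (4x4, takes a point from world to camera coordinates). Camera axes: x right, y down, z forward; pixel columns grow to the right and rows downward; lengths in m; the calibration is good to about 2 mm. A picture is of the moment at which its call begins. camera_params takes no time and is no camera call.
A pose or a line that the arm cannot do raises MotionError and nothing moves.
- sign_off(): hands the job in, once; it reports no verdict.
Trained networks look in the newest picture that a camera, given by its name, has taken for a name from the list of things; names that differ only in an ending like _2 or _b are one class to them, and where a whole thing is asked for, a point or a joint stands for the part that bears it (a point fixed in the world has none). Each returns a list of dicts, best first, with "confidence" (0 to 1); they miss things now and then, are a little off and sometimes report something else, mostly with a low value. They report only what shows in the picture. A call takes as long as a camera call.
- look_for(camera, name): "at" ([column, row] in pixels, amid what is visible of it).
- tip_of(camera, name): "at" ([column, row] in pixels: a listed point, or the origin of a listed thing).
Readings, each from a call of its own:
- read_time_s(): time.
- read_qpos(): joint angles.
- read_joint_vel(): joint speeds.
- read_effort(): joint torques, N m.
- read_eef_pos(): TCP position.
- read_tcp_rot(): TCP orientation.
- read_ft_force(): force on the tool from outside, world axes, zero at the start.
- read_ft_torque(): the same for the moment, N m.
- read_finger_gap(): finger opening in m.
Only numpy, scipy, OpenCV 4.12 (cv2) and the standard library are available. Lean on these libraries where they do the work, as an engineer would, in place of code of your own. Each camera call takes 0.05 s, during which the arm holds its last target. There are 200 camera calls.

## Working session

There is one attempt and no reset: what is moved stays moved. The work goes in short steps, each a Python script; the robot and the scene stay as the last script left them, time stands still between calls to the robot, and variables do not carry over. Pictures are saved under pics/ and viewed, about 8 in all and at most 12, crops included, and the job is handed in when it is done.

```bash
mkdir -p pics; cat > h.py <<'E'
import numpy as np, cv2
from bench import *
def par(c):
    p=camera_params(c); return np.array(p["K"],float),np.array(p["dist_coeffs"],float),np.array(p["camera_from_world"],float)
def tri(pa,pb,ca="scene",cb="top"):
    P=[];u=[]
    for c,p in((ca,pa),(cb,pb)):
        K,d,T=par(c);P.append(T[:3]);u.append(cv2.undistortPoints(np.array([[p]],float),K,d).reshape(2,1))
    X=cv2.triangulatePoints(P[0],P[1],u[0],u[1]).ravel();return X[:3]/X[3]
def proj(c,X):
    K,d,T=par(c);return cv2.projectPoints(np.array([X],float),cv2.Rodrigues(T[:3,:3])[0],T[:3,3],K,d)[0].ravel()
def onz(c,p,z):
    K,d,T=par(c);u=cv2.undistortPoints(np.array([[p]],float),K,d).ravel();R=T[:3,:3]
    o=-R.T@T[:3,3];v=R.T@np.array([*u,1]);return o+v*(z-o[2])/v[2]
E
python3 - <<'E'
from h import *
for c in("scene","top"):
    im=read_camera(c);cv2.imwrite(f"pics/{c}0.png",im[...,::-1])
    T=par(c)[2];print(c,"pos",-T[:3,:3].T@T[:3,3])
    for n in("knob_1","port_1","screwdriver_mid","tray_mid","meter_mid","driver_mid","pliers_mid"):
        print(n,[(np.round(d["at"],1).tolist(),round(d["confidence"],2)) for d in tip_of(c,n)[:4]])
print(read_eef_pos(),read_tcp_rot(),read_time_s())
E
```

```text
scene pos [1.21034595 0.82895766 0.88433537]
knob_1 [([315.9, 214.0], 0.91), ([389.0, 289.1], 0.81)]
port_1 [([269.0, 226.6], 0.78), ([363.2, 304.4], 0.69), ([433.8, 400.2], 0.45)]
screwdriver_mid [([353.4, 256.7], 0.73)]
tray_mid [([313.0, 272.9], 0.56)]
meter_mid [([271.4, 187.8], 0.68), ([363.2, 302.6], 0.48)]
driver_mid [([434.6, 400.0], 0.72)]
pliers_mid [([504.5, 358.2], 0.56), ([270.2, 189.7], 0.54)]
top pos [ 0.50149957 -0.00395963  1.3335415 ]
knob_1 [([402.8, 282.1], 0.85), ([235.3, 262.6], 0.57)]
port_1 [([410.4, 224.3], 0.88)]
screwdriver_mid [([328.3, 294.9], 0.81), ([320.3, 177.9], 0.56)]
tray_mid [([325.1, 234.0], 0.56), ([408.7, 224.0], 0.34)]
meter_mid [([509.6, 295.6], 0.84)]
driver_mid [([138.0, 214.8], 0.67)]
pliers_mid [([136.5, 302.8], 0.65)]
[ 0.17012633 -0.6273577   0.25031644] [9.91245723e-01 1.32029979e-01 1.24785951e-05 2.74534136e-05] 0.8
```

View pics/scene0.png

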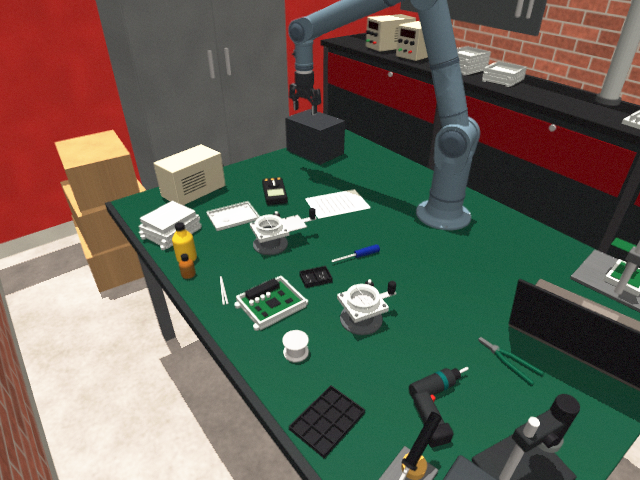

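View pics/top0.png

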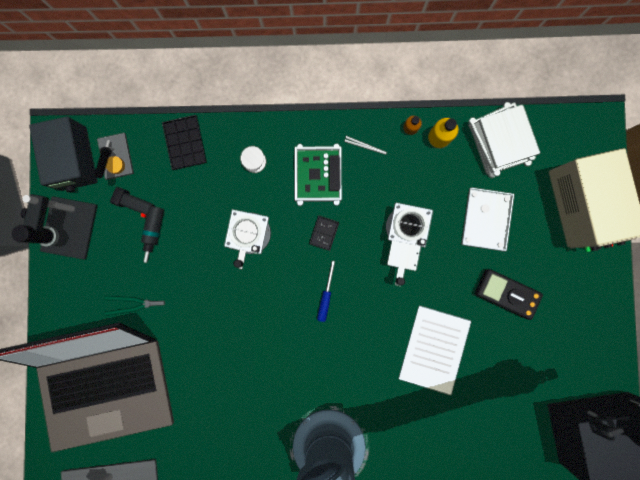

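```bash
python3 - <<'E'
from h import *
print("kR",tri((315.9,214),(402.8,282.1)),"kL",tri((389,289.1),(235.3,262.6)))
print("pR",tri((269,226.6),(410.4,224.3)),"pL scene z.063",onz("scene",(363.2,304.4),.063))
for n,p in dict(sd=(328.3,294.9),tray=(325,234),meter=(509.6,295.6),driver=(138,215),pl=(136.5,303)).items(): print(n,onz("top",p,.015))
E
```

```text
kR [ 0.44529043 -0.20127602  0.07190361] kL [0.5146522  0.2367928  0.08145301]
pR [ 0.60529054 -0.23057113  0.06978664] pL scene z.063 [0.59926132 0.221862   0.063     ]
sd [ 0.41685421 -0.00728169  0.015     ]
tray [ 0.58776475 -0.00101363  0.015     ]
meter [ 0.4080589  -0.50789435  0.015     ]
driver [0.65114079 0.52855141 0.015     ]
pl [0.40288705 0.53187618 0.015     ]
```

Scene view: the left gate's knob is at (391,288), close to the housing (shut). The right gate's knob is at (312,213), far out on the plate (open). In the top view the knobs are at about (239,264) and (400,281). So left is inlet 1 and right is inlet 2. Next I refine the positions with crops.

```bash
python3 - <<'E'
from h import *
t=cv2.imread("pics/top0.png");s=cv2.imread("pics/scene0.png")
def crop(im,x,y,w=66,h=50): return cv2.resize(im[y:y+2*h//2+0,x:x+w],(396,300),interpolation=cv2.INTER_CUBIC)
# each crop 66x50 px at 6x
o=np.vstack([np.hstack([crop(t,210,222),crop(t,376,240)]),np.hstack([crop(s,345,270),crop(s,270,195)])])
cv2.imwrite("pics/crop.png",o)
E
```

```text
(no output)
```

View pics/crop.png

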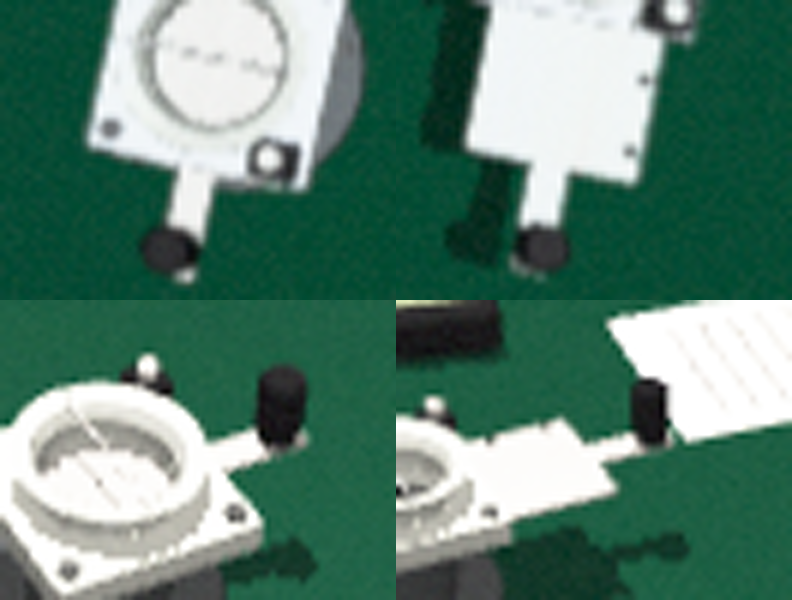

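```bash
python3 - <<'E'
from h import *
for n,s,t in(("L",(392,288),(238,263.8)),("R",(312.3,213.7),(400.3,281.2))):
    X=tri(s,t);print(n,X,proj("scene",X)-s,"top z.09",onz("top",t,.090),"sc z.081",onz("scene",s,.081))
for n,p in(("L left edge a",(210+115/6,222+10/6)),("b",(225,222+148/6)),("Lcorner",(210+305/6,222+188/6)),("R a",(376+94/6,240+10/6)),("b",(376+71/6,265)),("c",(376+241/6,240+183/6))): print(n,onz("top",p,.066))
print(onz("top",(210+218/6,222+60/6),.063))
from scipy.spatial.transform import Rotation as R
for nm,k in(("L",[.515,.234]),("R",[.446,-.196])):
  for a in (-10.5,169.5):
    q=(R.from_euler('z',a,degrees=True)*R.from_quat([1,0,0,0])).as_quat()
    for z in(.2,.085): print(nm,a,z,inverse_kinematics([*k,z],q))
E
```

```text
L [0.50742539 0.23368849 0.07891477] [-0.12162977  0.00494563] top z.09 [0.50760787 0.23136455 0.09      ] sc z.081 [0.5089714  0.23541565 0.081     ]
R [ 0.45348199 -0.19852801  0.07692878] [-0.32240353 -0.02258519] top z.09 [ 0.4548169  -0.19718129  0.09      ] sc z.081 [ 0.45652594 -0.19257973  0.081     ]
L left edge a [0.61722679 0.25913625 0.066     ]
b [0.55478499 0.27092031 0.066     ]
Lcorner [0.53501673 0.17365228 0.066     ]
R a [ 0.56050207 -0.18048629  0.066     ]
b [ 0.49784303 -0.16867124  0.066     ]
c [ 0.48190375 -0.24400681  0.066     ]
[0.59388591 0.21304271 0.063     ]
L -10.5 0.2 [ 0.37241246  0.50733634 -1.08885607  1.81289898  0.49654235  1.12832873
 -2.64111253]
L -10.5 0.085 [ 0.19779018  0.59957082 -0.8610024   1.89005859  0.56953489  0.91691427
 -2.69313577]
L 169.5 0.2 [ 0.41059048  0.54416576 -1.15183348  1.81163223  0.54469297  1.14988328
  0.46459387]
L 169.5 0.085 [ 0.24359798  0.63082061 -0.92543078  1.88823463  0.62254843  0.94085072
  0.41070882]
R -10.5 0.2 [ 0.59145978  0.14715745 -0.28050896  2.01825708  0.04881871  0.98240235
 -1.46733803]
R -10.5 0.085 [ 0.55237725  0.3216875  -0.24860277  2.0967558   0.11617082  0.73576255
 -1.52430472]
R 169.5 0.2 [ 0.88086387  0.1781273  -0.59380676  2.00575263  0.11878872  0.99096243
  1.61667045]
R 169.5 0.085 [ 0.85298649  0.37153557 -0.58789218  2.08315641  0.29441278  0.7668635
  1.46980705]
```

```bash
cat >> h.py <<'E'
from scipy.spatial.transform import Rotation as R
A=-11.
Q=(R.from_euler('z',A,degrees=True)*R.from_quat([1,0,0,0])).as_quat()
D=np.array([np.cos(np.radians(A)),np.sin(np.radians(A)),0]); N=np.array([-D[1],D[0],0])
def st(m):
    f=np.array(read_ft_force());p=np.array(read_eef_pos())
    print(m,"t",round(read_time_s(),1),"pos",p.round(4),"F along/lat/z",[round(float(x),1) for x in(f@D,f@N,f[2])],"gap",round(read_finger_gap(),4))
E
python3 - <<'E'
from h import *
move_gripper(.06,20)
k=[.455,-.1975]
move_ptp([*k,.2],Q); st("hover")
movel([*k,.088],speed=.12); st("down")
cv2.imwrite("pics/d.png",np.hstack([cv2.resize(read_camera("top")[230:310,350:450,::-1],(400,320)),cv2.resize(read_camera("scene")[170:250,262:362,::-1],(400,320))]))
move_gripper(.0,20); st("grip")
E
```

```text
hover t 3.0 pos [ 0.4549 -0.1987  0.2001] F along/lat/z [0.5, -0.4, 0.6] gap 0.06
down t 4.1 pos [ 0.4558 -0.1978  0.0887] F along/lat/z [-0.0, -0.3, -0.4] gap 0.06
grip t 4.7 pos [ 0.4557 -0.1961  0.0886] F along/lat/z [-1.0, 3.6, 4.8] gap 0.0215
```

View pics/d.png

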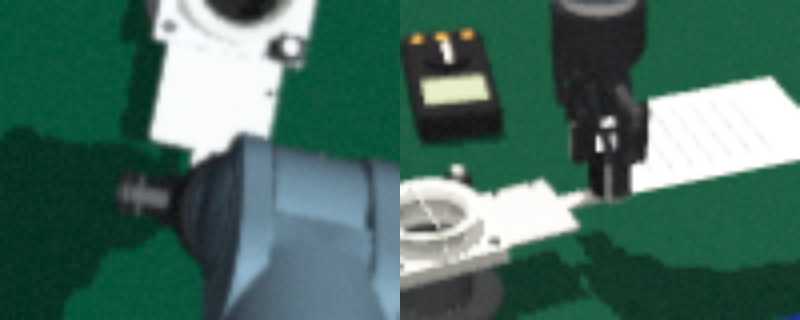

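The fingers straddle the right knob (scene crop at about (610,190)). The grip closed at a 21.5 mm gap with low side force, so I push in by 33 mm.

```bash
python3 - <<'E'
from h import *
move_gripper(.0,40); st("grip40")
p0=np.array(read_eef_pos()); c=np.array([.455,-.1975,.088]); c=p0*[1,1,0]+[0,0,.088]
movel(c+.034*D,speed=.04); st("pushed"); p=np.array(read_eef_pos())-p0; print("along,lat",p@D,p@N)
E
```

```text
grip40 t 4.9 pos [ 0.4558 -0.1962  0.0887] F along/lat/z [-1.9, 3.7, 5.6] gap 0.0211
pushed t 5.9 pos [ 0.489  -0.2035  0.0887] F along/lat/z [-1.5, -0.4, 6.9] gap 0.0204
along,lat 0.03400259251379782 -0.0008112487564803641
```

```bash
python3 - <<'E'
from h import *
move_gripper(.06,40); st("open")
p=np.array(read_eef_pos()); movel([p[0],p[1],.2],speed=.2)
k=[.508,.2325]
move_ptp([.5,0.02,.24],Q)
move_ptp([*k,.2],Q); st("hoverL")
t=read_camera("top"); s=read_camera("scene")
cv2.imwrite("pics/e.png",np.hstack([cv2.resize(t[210:290,350:450,::-1],(400,320)),cv2.resize(s[170:250,262:362,::-1],(400,320))]))
for c in("scene","top"): print([(np.round(d["at"],1).tolist(),round(d["confidence"],2)) for d in tip_of(c,"knob_1")])
E
```

```text
open t 6.3 pos [ 0.4888 -0.2026  0.0877] F along/lat/z [-0.6, -0.4, 0.6] gap 0.06
hoverL t 8.8 pos [0.5091 0.2294 0.1995] F along/lat/z [0.3, -0.4, -0.4] gap 0.0603
[([387.8, 286.6], 0.87), ([305.7, 214.3], 0.69)]
[([402.0, 269.5], 0.93), ([237.7, 259.7], 0.9), ([488.9, 220.6], 0.19)]
```

View pics/e.png

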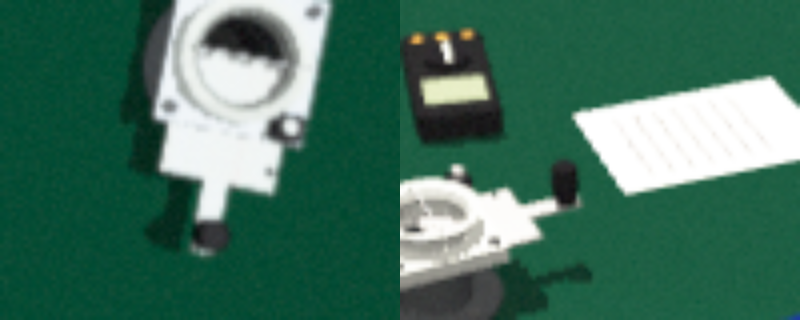

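The right gate now shows its bore half covered, with the knob at about (402,269) in the top view. Now the left gate.

```bash
python3 - <<'E'
from h import *
a,b=onz("top",(400.3,281.2),.095),onz("top",(350+210/4,210+234/4),.095); print("R moved",(b-a)@D,(b-a)@N)
k=[.508,.232]
movel([*k,.088],Q,speed=.12); st("down")
move_gripper(.0,20); st("grip"); 
if .018<read_finger_gap()<.025:
    move_gripper(.0,40); st("grip40")
    p0=np.array(read_eef_pos()); c=p0*[1,1,0]+[0,0,.088]
    movel(c-.034*D,speed=.04); st("pulled"); p=np.array(read_eef_pos())-p0; print("along,lat",p@D,p@N)
    move_gripper(.06,40); st("open")
    p=np.array(read_eef_pos()); movel([p[0],p[1],.2],speed=.2)
    move_ptp([.5,.02,.28],Q); move_ptp([.3,-.45,.28],Q); st("away")
    t=read_camera("top"); s=read_camera("scene")
    cv2.imwrite("pics/f.png",s[...,::-1]); cv2.imwrite("pics/g.png",cv2.resize(t[150:330,200:440,::-1],(800,600)))
    for c in("scene","top"): print([(np.round(d["at"],1).tolist(),round(d["confidence"],2)) for d in tip_of(c,"knob_1")])
E
```

```text
R moved 0.03379009018159511 -0.00016535693208541077
down t 10.1 pos [0.5087 0.2326 0.0889] F along/lat/z [-0.4, -0.1, 0.2] gap 0.06
grip t 10.6 pos [0.5087 0.2328 0.0889] F along/lat/z [0.4, 1.1, 1.7] gap 0.0213
grip40 t 10.8 pos [0.5087 0.2328 0.0889] F along/lat/z [-0.5, 1.4, 5.6] gap 0.0212
pulled t 11.8 pos [0.4758 0.2401 0.0888] F along/lat/z [0.6, 1.0, 6.3] gap 0.021
along,lat -0.03365501442373122 0.0009217417363058377
open t 12.2 pos [0.4746 0.2387 0.0873] F along/lat/z [0.4, -0.1, 0.5] gap 0.0601
away t 15.7 pos [ 0.3016 -0.4488  0.2799] F along/lat/z [-0.1, 0.3, 0.3] gap 0.0596
[([403.5, 284.4], 0.79), ([308.5, 215.3], 0.56)]
[([237.4, 271.7], 0.83), ([403.8, 269.3], 0.68)]
```

View pics/f.png

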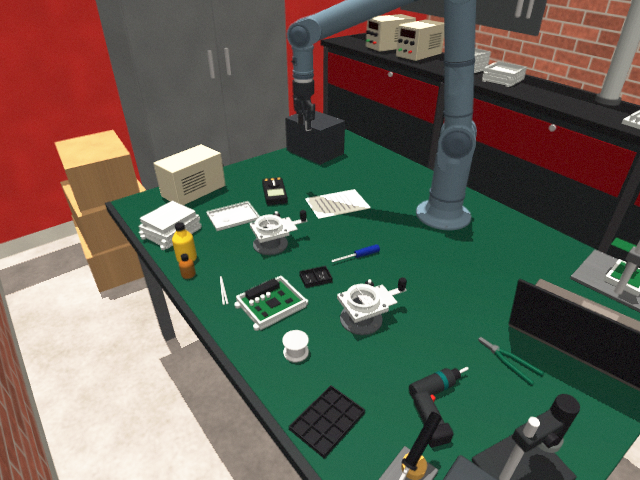

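View pics/g.png

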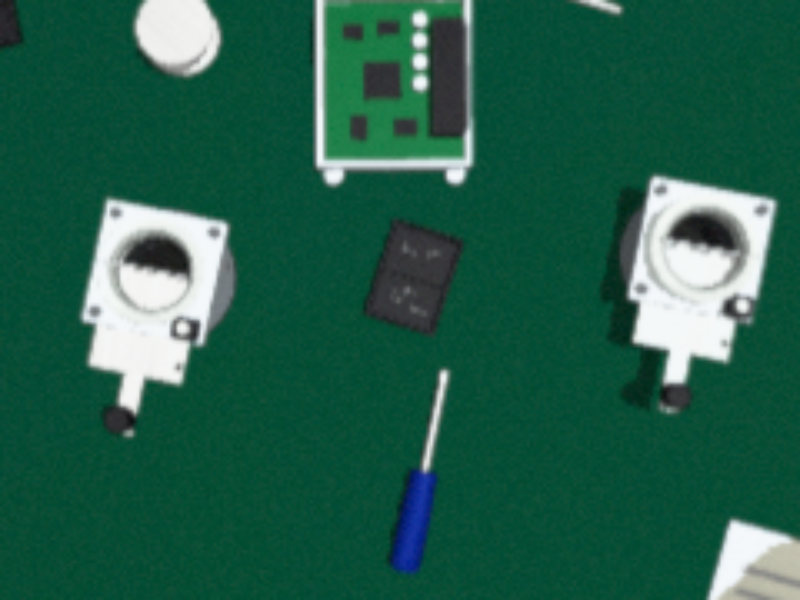

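Both bores are half covered: in the enlarged top crop the knobs are at (119,419) and (675,396). The loose things lie where they were, and the arm is clear. Handing in.

```bash
python3 - <<'E'
from h import *
s=.3
a,b=onz("top",(238,263.5),.095),onz("top",(200+119*s,150+419*s),.095); print("L moved",(b-a)@D,(b-a)@N)
sign_off()
E
```

```text
L moved -0.03272698495040093 8.959783438177923e-05
the job is handed in; nothing more can be done
```

Both gates are now at their middle stop, half open, and I handed the job in at about 16 s of the 56 s allowed. I gripped the right knob (inlet 2, wide open) and pushed it in, then gripped the left knob (inlet 1, shut) and pulled it out.

- **Gate travel:** in the top camera the right knob moved 33.8 mm in and the left 32.7 mm out, against a target of 33 mm. The pictures show both bores half covered.
- **Forces:** side forces during each grip stayed under about 4 N, and the last wrist reading was about 0 with the arm well away from everything.
- **Loose things:** none looked moved in the last pictures. I checked this by eye and did not measure it.

No check failed. The two cameras' first estimates of a knob's position differed by up to about 5 mm, which the open fingers left room for. I did not read the joint values directly, because the interface does not offer them.

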